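# Open the sagging bolt of the drying rack and hold the gate ajar

## Robot

A 6-joint arm with a two-finger parallel gripper is mounted at the origin on the work surface. World frame = base frame: x ahead of the robot, y to its left, z up, the work surface at z = 0. Lengths are in mm, angles in rad, forces in N, time in s.
With the tool pointing down it reaches from about 350 to 975 mm from the base axis. Payload 7.1 kg.
Tool frame: the origin (TCP) lies on the front face of the gripper's body, between the roots of the fingers; the fingertips stand 80 mm ahead of it and the grasp point (between the pads) lies 61 mm ahead of it (env.tips_ahead is the distance from the TCP to the fingertips, in mm); z points along the fingers, y is the line along which they close (so a half turn about z gives the same grasp; the last joint's range is limited). The gripper opens to 88 mm and grips with 3 to 60 N. Pads are 20 mm wide; open, the fingers measure 115 mm over their backs; the gripper's body (75 mm by 178 mm) begins 61 mm behind the grasp point.
Start: joints at [-1.301, 0.423, 1.63, -0, 1.089, -0.019], TCP at [178.02, -599.095, 302.675] pointing down, gripper open.
Joint ranges: [-3, 3], [-0.9, 2.11], [0.09, 2.58], [-1.31, 4.45], [0.11, 2.69], [-2.54, 2.54]. Speed limits (rad/s): [2.39, 2.39, 3.01, 3.14, 3.14, 3.14].

## Interface

Orientations are given as a unit quaternion [x, y, z, w].
In Python, from station import env, set_gripper, viewer, workorder gives the robot as it stands. Calls block until the motion is done:
- env.reach(position, orientation): joint-space move of the TCP to a pose.
- env.move_l(position, rot=None, rate=150, f_stop=None): straight line of the TCP; rot=None keeps the orientation; rate is the mean speed in mm/s. With f_stop (N) it stops when the force on the tool has changed by that much, and returns True; else False.
- env.move_joints(angles): joint-space move.
- set_gripper(opening): finger opening in mm; the grip force is fixed at half the most; returns when the fingers have stopped.
- env.hold(seconds).
- env.ik(position, orientation): joint angles nearest the present ones, or None.
- env.read_state(): the state.
- viewer.camera(name): name is "scene" or "top" or "wrist"; returns the picture (400x640x3 uint8, blue, green, red); there is no depth.
- viewer.camera_params(name): a dict with "fx", "fy", "cx", "cy" (pixels), "pose" (4x4, takes a point from camera to world coordinates); the wrist camera has in their place "tool_from_camera" (4x4, takes a point from camera to tool coordinates, whose origin is the TCP and whose axes are the flange's). Camera axes: x right, y up, looking along -z (the intrinsics and any distortion apply to the point x, -y, -z); pixel columns grow to the right and rows downward; lengths in mm; the calibration is good to about 2 mm. The wrist camera is an equidistant fisheye: a pixel r from the principal point sees the ray r / f radians off the axis. A picture is of the moment at which its call begins: read the wrist's pose just before it. camera_params takes no time and is no camera call.
A pose or a line that the arm cannot do raises env.IKError and nothing moves.
- workorder.sign_off(): hands the job in; it is judged then, once.
The state is a dict: "time_s": time; "qpos": joint angles; "dq": joint speeds; "tau": joint torques, N m; "tool_pos": TCP position; "orientation": TCP orientation; "force": force on the tool from outside, world axes, zero at the start; "wrist_torque": the same for the moment, N m; "width": finger opening in mm; "grip_force": force on a finger pad.
Only numpy, scipy, OpenCV 4.12 (cv2) and the standard library are available. Lean on these libraries where they do the work, as an engineer would, in place of code of your own. Each camera call takes 0.05 s, during which the arm holds its last target. There are 200 camera calls.

## Task

Open the drying rack so the moulds inside can air: turn the round stop on the gate until the gap in its rim faces the bolt and the red mark, then lift the sagging bolt so that its head clears the keeper's bent orange lip and, still lifting, draw it back out of the keeper. Then pull the gate open against its spring until there is a gap of about 9 cm at its free edge, and finish holding it there with the gripper, still and without letting go; leave the pottery and tools around it where they are.

Things in the scene. Friction and masses are not known exactly. Their poses are not given: they have to be found in the camera images.
- rack: Wooden drying rack, 400 mm wide, 190 mm high, fixed to the bench. Origin on the bench under the middle of the closed gate; x points into the rack (away from the robot at yaw 0), y along the shut gate towards its hinge (robot's left), z up. The sage slatted gate is its front. The level board on top of the gate, 75 x 295 mm, 190 mm above the bench, carries bolt and stop; the roof behind is as high.
- gate (a joint): Gate hinge, upright, rad: 0 shut, grows as the free edge swings out towards the robot (clockwise from above), up to 1.3. A spring shuts it (0.8 N m at 0, plus 2 N m per rad): it never stays open by itself. Free edge 300 mm from the hinge line: 0.3 rad is a 90 mm gap. Bolt, knob and stop ride on the gate.
- gate_hinge (a point): Point on the gate's upright hinge line, at the height of the gate's top board (190 mm above the bench), rack x 0, y +150 mm. It turns with the gate. Knob and stop lie 18 mm in front of the hinge's plane (rack x -18 mm).
- gate_leaf: The sage-green slatted wooden gate itself with its bolt and stop (about 1.5 kg, carried by the hinge). Origin on the hinge line at bench height; axes as the rack's when shut, turning with the gate.
- bolt (a joint): Draw of the steel barrel bolt, m: 0 shot, up to 0.030 drawn, towards the hinge (gate +y). Stays where left. A 10 mm rod along the gate's top board, square head 16 x 8 x 24 mm (24 upright) at the keeper end. The head is out of the keeper from 0.018. Drawn without lifting it jams at about 0.005 on the keeper's lip; with the stop's gap elsewhere its tail jams at about 0.004 on the stop's rim.
- bolt_lift (a joint): Lift of the bolt in its worn tall staples, m: 0 sagging, up to 0.014. It falls back by its own weight (about 250 g). Sagging, the head's lower edge hangs 6 mm below the top of the lip: lift it more than 6 mm, best about 10 mm, while drawing it, until the draw is 0.018.
- knob_grip (a point): Grip point of the bolt's upright round brass knob, 14 mm thick, top 21 mm above this point; rises and moves with the bolt. Fingertips may go to 20 mm below it (the staples 43 and 60 mm to either side end 24 mm below it). Shot and sagging: 254 mm above the bench, rack x -18, y -85 mm.
- bolt_head (a point): Centre of the lower face of the bolt's square head.
- keeper_lip (a point): Middle of the top edge of the bent-up orange lip of the keeper, on the fixed post beside the gate's free edge; 8 mm high, 4 mm thick, between two steel cheeks 21 mm apart, open at the top. The bolt's head sags behind it.
- stop (a joint): Turning stop on the gate's top board behind the bolt's tail, rad: 0 when the gap in its rim faces the bolt and the red mark; positive is counter-clockwise from above. Turns from -0.3 to 1.9 with 0.06 N m friction and stays where left. The bolt's tail fits the gap within 0.2 rad.
- stop_grip (a point): On the stop's upright axis, at the height to grip its black bar: 241 mm above the bench, rack x -18, y +58 mm when shut. Bar 9 mm thick, 50 mm long, top 10 mm above this point, free to 21 mm below it; length along this point's x axis, thickness along its y. The stop's aluminium rim is 68 mm across, 30 mm high.
- stop_gap (a point): Middle of the 24 mm gap in the stop's rim, 31 mm from the stop's axis, at the top of the rim; red inside.
- roof_mould: Half-round plaster mould, 90 x 110 x 45 mm, on the rack's roof; leave alone. Origin at the centre of its underside.
- roof_cup: Unglazed cup, 68 mm wide, 65 mm high, on the rack's roof; leave alone. Origin at the centre of its underside.
- bench_mould: Half-round plaster mould, 120 x 140 x 60 mm, on the bench; leave alone. Origin at the centre of its underside.
- bowl: Terracotta bowl, 120 mm wide, 50 mm high; leave alone. Origin at the centre of its underside.
- slip_jar: Blue jar with white lid, 70 mm wide, 90 mm high; leave alone. Origin at the centre of its underside.
- trim_tool: Wooden trimming tool with steel tip, about 175 mm long; leave alone. Origin at the centre of its underside.
- rib: Plywood rib, 90 x 50 x 8 mm; leave alone. Origin at the centre of its underside.

How it is judged:
By the outcome, as a careful person would: the job done as asked, in the order asked, and still so for the second after the job is handed in, while the arm keeps its last pose, push and grip.
It also fails if it takes over 54 s, if anything falls off the work surface, if the arm or the gripper's body presses on something with over 40 N, if the wrist force passes 120 N, or if a joint passes its speed limit or range.

## Working session

There is one attempt and no reset: what is moved stays moved. The work goes in short steps, each a Python script; the robot and the scene stay as the last script left them, time stands still between calls to the robot, and variables do not carry over. Pictures are saved under pics/ and viewed, at most 10 in all, crops included, and the job is handed in when it is done.

```bash
ls; mkdir -p pics
python3 - <<'E'
from station import env,viewer
import cv2,numpy as np
for n in("scene","top"):
    cv2.imwrite(f"pics/{n}0.png",viewer.camera(n)); p=viewer.camera_params(n); print(n,{k:np.round(v,4).tolist() if not isinstance(v,str) else v for k,v in p.items()})
print({k:np.round(v,3).tolist() if not isinstance(v,str) else v for k,v in viewer.camera_params("wrist").items()})
s=env.read_state();print(s)
E
```

```text
pics
scene {'fx': 435.3017, 'fy': 435.3017, 'cx': 320.1623, 'cy': 199.443, 'pose': [[-0.0135, -0.691, 0.7227, 1646.2219], [0.9997, -0.0241, -0.0043, -8.2332], [0.0204, 0.7224, 0.6911, 1213.8135], [0.0, 0.0, 0.0, 1.0]]}
top {'fx': 513.3119, 'fy': 513.3119, 'cx': 325.634, 'cy': 197.6229, 'pose': [[0.0016, 0.9867, -0.1624, 315.3239], [-1.0, 0.0011, -0.0031, 11.0885], [-0.0029, 0.1624, 0.9867, 1661.2496], [0.0, 0.0, 0.0, 1.0]]}
{'fx': 309.707, 'fy': 309.707, 'cx': 320.486, 'cy': 200.934, 'tool_from_camera': [[-0.001, 0.968, 0.253, 67.958], [1.0, 0.002, -0.001, -0.315], [-0.001, 0.253, -0.968, -81.579], [0.0, 0.0, 0.0, 1.0]]}
{'time_s': 0.1, 'qpos': array([-1.30099557e+00,  4.23744795e-01,  1.63058691e+00, -2.16974755e-05,
        1.08860682e+00, -1.89845456e-02]), 'dq': array([ 0.0003437 , -0.00141792, -0.00276806,  0.0008861 ,  0.00019946,
       -0.00179111]), 'tau': array([-2.44644179e-04, -5.45612955e+01, -2.74324912e+01,  6.45457115e-02,
        1.88204111e-02, -3.19254161e-05]), 'tool_pos': array([ 177.92003945, -598.74081473,  302.00209216]), 'orientation': array([ 9.89592532e-01,  1.43896381e-01, -9.37033022e-05, -6.66447577e-04]), 'force': array([-0.07516755,  1.13863684,  0.01038927]), 'wrist_torque': array([-0.02097749, -0.04005826, -0.00628047]), 'grip_force': 0.0, 'width': 87.69845874203033}
```

View pics/top0.png

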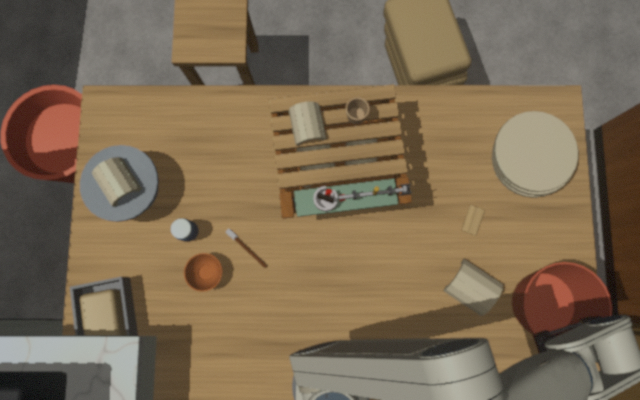

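View pics/scene0.png

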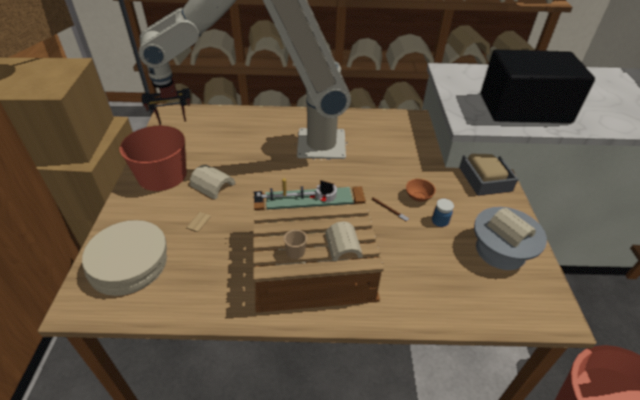

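The top view shows the gate's sage board from about (293,200) to (399,192). The stop is at about (327,197), the knob near (376,190), and the keeper at about (405,190). The pottery is clear of the gate. Next I'll get the rack pose from the green mask, then look from close up with the wrist camera.

```bash
cat > h.py <<'E'
import numpy as np,cv2
from scipy.spatial.transform import Rotation as R
from station import env,set_gripper,viewer,workorder
def rays(n,uv,pose=None):
    p=viewer.camera_params(n); uv=np.atleast_2d(uv).astype(float)
    x=(uv[:,0]-p["cx"])/p["fx"]; y=(uv[:,1]-p["cy"])/p["fy"]
    if n=="wrist":
        T=np.eye(4); T[:3,:3]=R.from_quat(pose[1]).as_matrix(); T[:3,3]=pose[0]
        P=T@np.array(p["tool_from_camera"]); t=np.hypot(x,y)+1e-12
        d=np.c_[x/t*np.sin(t),-y/t*np.sin(t),-np.cos(t)]
    else:
        P=np.array(p["pose"]); d=np.c_[x,-y,-np.ones_like(x)]
    return P[:3,3],d@P[:3,:3].T
def onz(n,uv,z,pose=None):
    o,d=rays(n,uv,pose); return o+d*((z-o[2])/d[:,2])[:,None]
def pose():
    s=env.read_state(); return s["tool_pos"].copy(),s["orientation"].copy()
def wrist(name):
    p=pose(); im=viewer.camera("wrist"); cv2.imwrite(f"pics/{name}.png",im); np.save(f"pics/{name}.npy",np.r_[p[0],p[1]]); return im,p
def down(yaw):  # tool down, tool x at world angle yaw
    return (R.from_euler("z",yaw)*R.from_quat([1,0,0,0])).as_quat()
def st(m=""):
    s=env.read_state(); print(m,"t%.2f"%s["time_s"],"p",np.round(s["tool_pos"],1),"F",np.round(s["force"],1),"M",np.round(s["wrist_torque"],2),"w%.1f g%.1f"%(s["width"],s["grip_force"])); return s
E
python3 - <<'E'
from h import *
im=cv2.imread("pics/top0.png"); hsv=cv2.cvtColor(im,cv2.COLOR_BGR2HSV)
m=cv2.inRange(hsv,(35,40,40),(90,255,255)); m[:170]=0;m[225:]=0;m[:,:280]=0;m[:,420:]=0
c=np.argwhere(m)[:,::-1]
b=cv2.boxPoints(cv2.minAreaRect(c.astype(np.float32)));print(b)
w=onz("top",b,190);print(w.round(1)); print(w.mean(0))
for a,q in((327,197),(376,190),(405,190)):print(onz("top",(a,q),{327:220,376:270,405:215}[a]).round(1))
E
```

```text
[[292.71298 190.27446]
 [394.60574 178.04732]
 [397.74295 204.19084]
 [295.8502  216.41798]]
[[ 579.   111.6  190. ]
 [ 615.6 -185.7  190. ]
 [ 538.4 -193.3  190. ]
 [ 502.3  101.6  190. ]]
[558.84136012 -41.42834296 190.        ]
[[554.3  11.7 220. ]]
[[ 565.7 -123.1  270. ]]
[[ 575.7 -211.4  215. ]]
```

Run:
```python
from h import *
yaw=.122; ex=np.array([np.cos(yaw),np.sin(yaw),0]); ey=np.array([-ex[1],ex[0],0])
c=np.array([558.8,-41.4,0])
env.reach(c-70*ex+[0,0,370],down(yaw)); st()
im,p=wrist("w1"); cv2.imwrite("pics/w1c.png",cv2.resize(im[60:340,100:540],None,fx=1.8,fy=1.8,interpolation=cv2.INTER_CUBIC))
print(env.read_state()["qpos"].round(2))
```

```text
t2.37 p [489.4 -50.5 369.9] F [-0.2 -0.4 -0.2] M [ 0.03  0.01 -0.01] w88.0 g0.0
[-0.13  0.15  1.85 -0.    1.15  1.32]
```

View pics/w1.png

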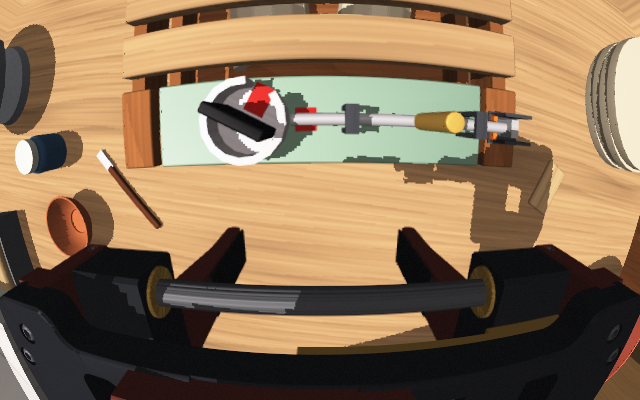

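The wrist view shows the stop at about (243,121), with its black bar running from (200,105) to (273,135). The red gap is at the upper right near (262,95), and the red mark lies to the right at (305,118). The knob top is at (456,122) and the keeper at about (510,128). The stop therefore sits about +0.9 rad off. Now I'll put numbers on it.

Run:
```python
from h import *
a=np.load("pics/w1.npy"); p=(a[:3],a[3:])
im=cv2.imread("pics/w1.png"); hsv=cv2.cvtColor(im,cv2.COLOR_BGR2HSV); h,s,v=cv2.split(hsv)
g=cv2.inRange(hsv,(35,30,60),(95,255,255)); g[200:]=0;g[:70]=0;g[:,:140]=0
B=onz("wrist",np.argwhere(g)[:,::-1],190,p)[:,:2]
r=cv2.minAreaRect(B.astype(np.float32)); b=cv2.boxPoints(r); print("board",r,"\n",b.round(1))
def comp(m,x0,y0,x1,y1):
    z=np.zeros_like(m); z[y0:y1,x0:x1]=m[y0:y1,x0:x1]; return z
# knob top: bright yellow
k=comp(cv2.inRange(hsv,(18,120,200),(35,255,255)),410,100,475,145)
n,l,stt,cc=cv2.connectedComponentsWithStats(k); i=1+stt[1:,4].argmax(); print("knob",cc[i],stt[i]); print(onz("wrist",cc[i],275,p))
# bar
d=comp(cv2.inRange(hsv,(0,0,0),(180,255,60)),190,90,285,150)
n,l,stt,cc=cv2.connectedComponentsWithStats(d); i=1+stt[1:,4].argmax(); D=onz("wrist",np.argwhere(l==i)[:,::-1],251,p)[:,:2]
rb=cv2.minAreaRect(D.astype(np.float32));print("bar",cc[i],stt[i],rb)
# rim white
q=comp(cv2.inRange(hsv,(0,0,225),(180,40,255)),190,65,292,170)
W=onz("wrist",np.argwhere(q)[:,::-1],220,p)[:,:2]; hull=cv2.convexHull(W.astype(np.float32)); print("rim",cv2.minEnclosingCircle(hull))
rd=comp(cv2.inRange(hsv,(0,150,120),(8,255,255)),190,65,290,150); print("red",np.argwhere(rd)[:,::-1].mean(0),onz("wrist",np.argwhere(rd)[:,::-1].mean(0),205,p))
cv2.imwrite("pics/c1.png",cv2.resize(im[60:180,180:540],None,fx=2.2,fy=2.2,interpolation=cv2.INTER_CUBIC))
```

```text
board ((559.5286254882812, -41.23872375488281), (74.35568237304688, 293.01153564453125), 7.102921962738037) 
 [[ 504.5   99.5]
 [ 540.8 -191.2]
 [ 614.5 -182. ]
 [ 578.3  108.7]]
knob [454.71895425 121.88235294] [446 112  19  21 306]
[[ 569.42124021 -122.10365147  275.        ]]
bar [237.14664702 120.39646279] [ 198  102   78   40 1357] ((552.9849853515625, 13.632284164428711), (54.749576568603516, 13.489383697509766), 70.56959533691406)
rim ((549.732177734375, 20.526151657104492), 50.39037322998047)
red [259.82352941  94.63467492] [[573.705741     8.00315276 205.        ]]
```

View pics/c1.png

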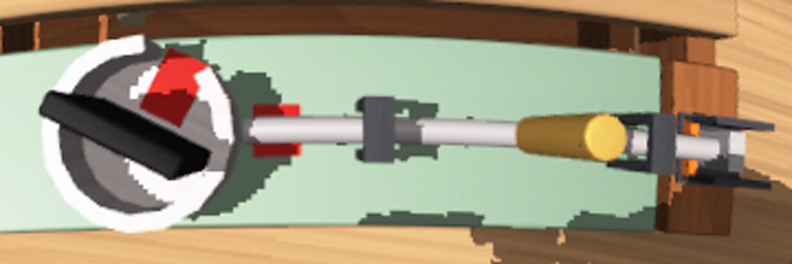

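The board measures 293 x 74 mm, and the knob and stop spacing match the given sizes. The bar sits at 1.11 rad to the rack's x axis, and the gap agrees with that. The plan is to grip the bar at yaw 1.232 and turn it to the rack yaw of 0.124.

Run:
```python
from h import *
c=np.array([551.2,20.,0]); q=down(1.232)
set_gripper(60)
env.reach(c+[0,0,350],q); print(env.read_state()["qpos"].round(2))
print(env.move_l(c+[0,0,306],rate=100,f_stop=8)); st()
set_gripper(0); st("grip")
j=env.read_state()["qpos"].copy(); j[5]+=1.108
env.move_joints(j); st("turned")
set_gripper(60); st()
env.move_l(c+[0,0,370],rate=150)
env.reach(np.array([489.4,-50.5,370]),down(.124))
im,p=wrist("w2"); st()
cv2.imwrite("pics/c2.png",cv2.resize(im[60:180,180:540],None,fx=2.2,fy=2.2,interpolation=cv2.INTER_CUBIC))
```

```text
[ 0.01  0.26  1.75 -0.    1.13  0.36]
False
 t4.56 p [551.3  19.8 306.3] F [-0.1  0.4  0. ] M [-0.07 -0.11  0.  ] w60.2 g0.0
grip t5.40 p [552.6  19.6 306.1] F [ 6.  -2.7 -4.3] M [-0.36 -1.05  0.05] w9.2 g30.0
turned t6.43 p [553.4  18.7 306.1] F [ 3.8 -5.4 -3.4] M [-0.72 -0.5  -0.07] w8.6 g30.0
 t7.35 p [552.6  19.6 306.2] F [-0.3  0.1  0.9] M [0.02 0.   0.05] w59.7 g0.0
 t8.44 p [489.5 -50.5 369.4] F [0.2 0.2 0.3] M [ 0.01 -0.05 -0.  ] w60.1 g0.0
```

View pics/c2.png

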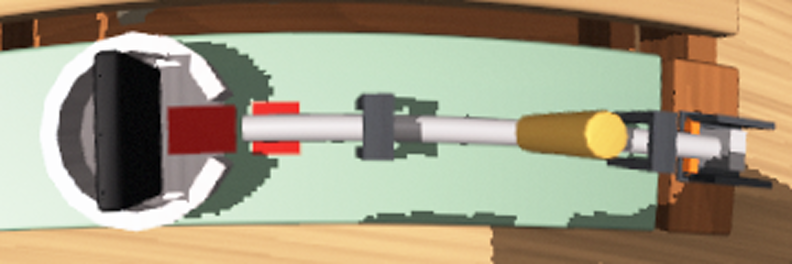

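The gap, which is red inside, now faces the bolt tail and the red mark, at about (205,130) and (275,128) in the crop. Next I'll grip the knob, lift it 10 mm and draw it.

Run:
```python
from h import *
yaw=.124; ex=np.array([np.cos(yaw),np.sin(yaw),0]); ey=np.array([-ex[1],ex[0],0])
K=np.array([569.8,-122.3,0])
set_gripper(44)
env.reach(K+[0,0,375],down(yaw))
print(env.move_l(K+[0,0,317],rate=100,f_stop=8)); st()
set_gripper(0); s=st("grip")
P=s["tool_pos"].copy(); P[2]=317
print(env.move_l(P+[0,0,10.5],rate=30,f_stop=25)); st("lifted")
print(env.move_l(P+[0,0,10.5]+8*ey,rate=30,f_stop=25)); st("drawn8")
im,p=wrist("w3"); cv2.imwrite("pics/c3.png",cv2.resize(im[40:340,120:520],None,fx=2,fy=2))
np.save("P.npy",P)
```

```text
False
 t10.16 p [ 570.  -122.2  317.5] F [-0.3  0.1 -0.9] M [0.04 0.   0.03] w44.1 g0.0
grip t10.74 p [ 569.9 -122.4  317.2] F [ 0.2 -0.4  0.6] M [ 0.    0.05 -0.01] w13.8 g30.0
False
lifted t11.24 p [ 569.9 -122.3  327.5] F [ 1.2 -0.3 -3. ] M [ 0.05 -0.15 -0.03] w13.3 g30.0
False
drawn8 t11.66 p [ 568.8 -114.   327.4] F [-0.2  0.5 -3.5] M [ 0.18 -0.11  0.04] w13.7 g30.0
```

View pics/c3.png

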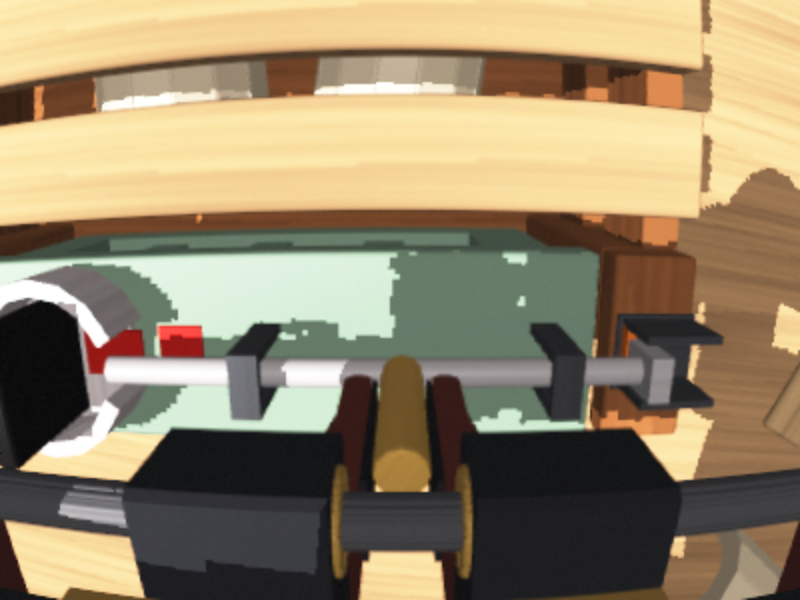

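The bolt is lifted and drawn 8 mm with low force. Its head at (655,375) is passing over the orange lip at (627,345), and its tail at (110,370) is entering the gap. I'll draw it the rest of the way, then swing the gate along its arc.

Run:
```python
from h import *
yaw=.124; ex=np.array([np.cos(yaw),np.sin(yaw),0]); ey=np.array([-ex[1],ex[0],0])
P=np.load("P.npy"); L=P+[0,0,10.5]
print(env.move_l(L+25*ey,rate=40,f_stop=25)); s=st("drawn")
if (s["tool_pos"]-P)@ey>23:
    H=L+18*ex+235*ey; rel=L+25*ey-H
    for th in np.linspace(.03,.3,10):
        Rz=R.from_euler("z",-th)
        if env.move_l(H+Rz.apply(rel),rot=down(yaw-th),rate=40,f_stop=35): print("STOP"); break
        s=st("%.2f"%th)
    env.hold(.5); s=st(); d=s["tool_pos"]-H; print("theta",-(np.arctan2(d[1],d[0])-np.arctan2(rel[1],rel[0])))
    np.save("H.npy",np.r_[H,rel])
    im,p=wrist("w4"); cv2.imwrite("pics/c4.png",im); cv2.imwrite("pics/t4.png",cv2.resize(viewer.camera("top")[80:240,250:450],None,fx=3,fy=3))
```

```text
False
drawn t12.28 p [566.7 -97.1 327.5] F [ 0.6  1.9 -2.6] M [ 0.15 -0.03  0.02] w13.6 g30.0
0.03 t12.59 p [560.9 -97.8 327.8] F [ 3.6  1.1 -2.3] M [ 0.18 -0.54  0.01] w13.4 g30.0
0.06 t12.90 p [554.5 -97.8 327.7] F [ 4.3  1.8 -2.9] M [ 0.16 -0.69  0.01] w13.3 g30.0
0.09 t13.21 p [548.2 -97.5 327.6] F [ 4.5  0.4 -2.8] M [ 0.05 -0.76 -0.01] w13.4 g30.0
0.12 t13.52 p [541.9 -97.1 327.6] F [ 5.1  0.2 -3. ] M [ 0.03 -0.78 -0.01] w13.4 g30.0
0.15 t13.82 p [535.6 -96.5 327.6] F [ 5.   1.  -3.3] M [ 0.01 -0.84  0.05] w13.5 g30.0
0.18 t14.13 p [529.4 -95.7 327.6] F [ 4.3  0.7 -3.4] M [ 0.05 -0.87  0.02] w13.4 g30.0
0.21 t14.44 p [523.3 -94.7 327.7] F [ 5.5 -0.4 -2.8] M [ 0.01 -0.92  0.03] w13.0 g30.0
0.24 t14.75 p [517.1 -93.6 327.7] F [ 6.2 -0.1 -3.1] M [-0.08 -0.97  0.05] w13.3 g30.0
0.27 t15.06 p [511.  -92.2 327.7] F [ 6.2 -0.4 -2.7] M [-0.01 -0.95  0.01] w13.2 g30.0
0.30 t15.37 p [505.  -90.7 327.8] F [ 6.4 -0.5 -2.8] M [-0.04 -1.02 -0.01] w13.3 g30.0
 t15.87 p [505.2 -90.8 327.8] F [ 6.4  0.1 -2.8] M [-0.   -1.02 -0.02] w13.8 g30.0
theta 0.2953854515789147
```

View pics/c4.png

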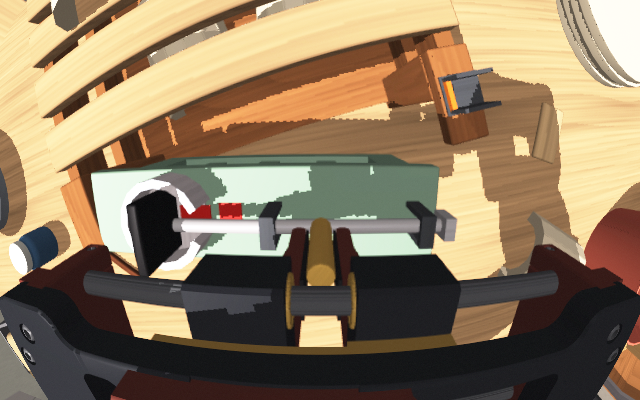

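View pics/t4.png

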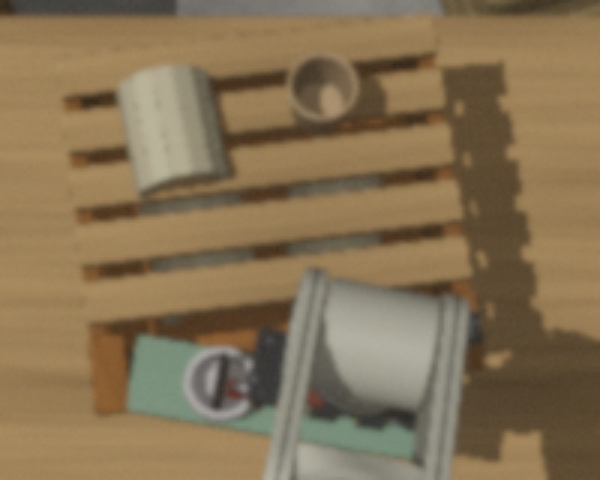

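The gate is open with the bolt clear of the keeper, and the roof items haven't moved. I'll check the gate's angle from the board edge before handing in.

Run:
```python
from h import *
im=viewer.camera("top"); cv2.imwrite("pics/t5.png",im)
def front(im):
    m=cv2.inRange(cv2.cvtColor(im,cv2.COLOR_BGR2HSV),(35,40,40),(90,255,255)); m[:170]=0;m[240:]=0
    pts=[(u,np.flatnonzero(m[:,u]).max()+.5) for u in range(298,392) if m[:,u].any()]
    w=onz("top",pts,190); l=cv2.fitLine(w[:,:2].astype(np.float32),cv2.DIST_HUBER,0,.01,.01).ravel(); return np.arctan(-l[0]/l[1]),len(pts)
a=front(cv2.imread("pics/top0.png")); b=front(im); print(a,b,a[0]-b[0]); st()
```

```text
(np.float32(0.11642833), 93) (np.float32(-0.16976032), 70) 0.28618866
 t16.02 p [505.1 -90.8 327.8] F [ 7.  -1.7 -2.5] M [-0.07 -1.02  0.01] w13.3 g30.0
```

Run:
```python
from h import *
a=np.load("H.npy"); H,rel=a[:3],a[3:]; th=.308
env.move_l(H+R.from_euler("z",-th).apply(rel),rot=down(.124-th),rate=20); env.hold(.7); s=st()
d=s["tool_pos"]-H; print("theta",-(np.arctan2(d[1],d[0])-np.arctan2(rel[1],rel[0])),abs(s["dq"]).max())
print(workorder.sign_off())
```

```text
t16.97 p [503.5 -90.3 327.8] F [ 6.4 -0.5 -2.1] M [-0.06 -1.03  0.01] w13.1 g30.0
theta 0.3034179918687865 0.001061582200590568
the job is handed in; nothing more can be done
None
```

The job is handed in at 17 s: the stop is turned to the bolt, the bolt is lifted and drawn 25 mm clear of the keeper, and the gripper is still holding the gate open at about 0.30 rad (roughly a 9 cm gap), with no contact with the pottery or tools seen.

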